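Rock a stuck heating block out of its dry-block heater

ROBOT

A 7-joint arm with a two-finger parallel gripper is mounted at the origin on a cart in front of the work surface, level with it; the furniture and walls round the work are solid. World frame = base frame: x ahead of the robot, y to its left, z up, the work surface at z = 0. Lengths are in m, angles in rad, forces in N, time in s.
With the tool pointing down it reaches from about 0.35 to 0.9 m from the base axis. Payload 8.1 kg.
Tool frame: the origin (TCP) lies between the finger pads; the fingertips stand 25 mm ahead of it and the grasp point (between the pads) lies 6 mm ahead of it; z points along the fingers, y is the direction in which the jaws open and shut (so a half turn about z gives the same grasp; the last joint's range is limited). The gripper opens to 92 mm and grips with 3 to 60 N. Pads are 19 mm wide; open, the fingers measure 130 mm over their backs; the gripper's body (75 mm by 190 mm) begins 47 mm behind the grasp point.
Start: joints at [1.081, 0.434, 0.025, 1.573, -0.012, 1.134, -0.075], TCP at [0.236, -0.579, 0.252] pointing down, gripper open.
Joint ranges: [-2.62, 2.62], [-0.44, 2.09], [-1.27, 1.32], [0.08, 2.57], [-1.32, 4.46], [0.12, 2], [-2.74, 2.74]. Speed limits (rad/s): [2.22, 2.22, 3.01, 3.01, 3.14, 3.14, 3.14].

INTERFACE

Orientations are given as a rotation vector (axis times angle).
In Python, from cell import * gives the robot as it stands.
- The arm moves only by the shell command python3 -m jog 'ROWS' [FORCE]. ROWS is JSON, one flat list of numbers, 5 for each row, row after row: the finger opening in mm, from 0 to 91.8, then the shift along the tool's x, y, z in units of 40 mm (1.0 is 40 mm), then the turn about the tool's z in units of 6 degrees (1.0 is 6 degrees). A call has 1 to 20 rows; each row shifts and turns the pose as measured when the row begins, along the tool's axes as they then stand; what a row does not reach is not made up. A row lasts 1/12 s, in which the tool goes at most 41.7 mm and 7.16 degrees, less where a joint would pass 70% of its speed; a pose out of reach is approached as far as the arm can. A call is refused whole if a number of a shift passes 1 or a number of a turn 1, either way. A call with a gripper value outside its range is refused whole. The fingers move at their own pace and stop on an object; FORCE is the grip in N (left out, the last holds). Time passes only in rows, so rows that do not move let the fingers close. It gives the time, the measured TCP pose, the force and the opening at its end, in the units of the state.
- observe(): the state, without advancing time (a new reading comes with each control period).
- get_image(name): name is "side" or "top"; returns the picture (480x640x3 uint8, red, green, blue); there is no depth.
- camera_params(name): a dict with "intrinsics" (3x3 intrinsics, pixels), "dist_coeffs" ([k1, k2, p1, p2, k3] as OpenCV has them; the pictures are not rectified), "xyz" and "orientation" of the camera in the world. Camera axes: x right, y down, z forward; pixel columns grow to the right and rows downward; lengths in m; the calibration is good to about 2 mm. A picture is of the moment at which its call begins. camera_params takes no time and is no camera call.
- sign_off(): hands the job in, once; it reports no verdict.
The state is a dict: "clock": time; "joints": joint angles; "dq": joint speeds; "joint_efforts": joint torques, N m; "position": TCP position; "ee_rot": TCP orientation; "force": force on the tool from outside, world axes, zero at the start; "ft_torque": the same for the moment, N m; "width": opening from 0.0 (shut) to 1.0 (fully open).
Only numpy, scipy, OpenCV 4.12 (cv2) and the standard library are available. Lean on these libraries where they do the work, as an engineer would, in place of code of your own. Each camera call takes 0.05 s, during which the arm holds its last target. There are 200 camera calls.

TASK

The aluminium heating block is stuck in the well of the dry-block heater, jammed between two stiff jaws. Take it by its upright lug, rock it side to side (towards the one jaw, then the other) until both jaws have given way, then draw it straight up and finish while still holding it: upright, directly over the well, with its foot just clear of the heater's top by about 2 cm. Leave the spare block, the beaker and the small white bottle where they stand.

Things in the scene. Friction and masses are not known exactly. Their poses are not given: they have to be found in the camera images.
- heater: Dry-block heater, white case 150 mm (its x) by 180 mm (its y), 85 mm high, fixed to the bench, grey sloping console on its front (-x) side. Origin: middle of its underside, on the bench; z up. The well is in the middle of its flat top. Two small vials stand on the top by the +y edge, 78 mm from the middle, up to 128 mm above the bench; the top is otherwise bare.
- well_mouth (a point): Middle of the well's mouth, level with the heater's top, 85 mm above its origin. The well is 63 mm (heater x) by 54 mm (heater y) and 70 mm deep. Two 5 mm high ridges on its floor, 14 mm apart, keep the block's foot in the middle.
- block: The stuck aluminium block, loose, 0.3 to 0.54 kg, axes along the heater's. Origin: middle of its foot's underside, on the well floor at the start; z up. From below: foot 12 mm wide in y, 8 high; skirt 60 (x) by 42 (y) mm, from 8 to 55 mm; body 60 by 32 mm, from 55 to 82, with two 14 mm bores; lug, 12 mm thick in x, 30 wide in y, from 82 to 124 mm.
- block_skirt (a point): Middle of the block at the skirt's upper edge, 55 mm above its origin. The jaws lie over the skirt's shoulders: a straight pull lifts the block some 3 mm and stops dead. It rocks on its foot to heater +y or -y by about 0.11 rad until the skirt meets the well wall, pushing that side's jaw back. Only both rocks free it, with about 1.5 mm to spare each side: centre it before lifting.
- block_lug (a point): Grip point in the middle of the lug, 108 mm above the block's origin; grip across the 12 mm thickness (fingers closing along the block's x), fingers reaching no more than 25 mm below this point. A full rock moves it about 12 mm to the side and takes some 5 to 8 N there.
- jaw_left (a joint): Steel jaw on the well's +y side, 50 mm long in x, 6 mm thick, 58 to 65 mm above the well floor; slides along y. Metres: 0 = pushed in against the block's body (starts at 0 to 0.0008), growing as it is pushed back to +y, at most 0.009. About 8 N moves it; it stays where it is left. A full rock leaves it at about 0.007.
- jaw_right (a joint): The same jaw on the well's -y side; grows as it is pushed back towards -y.
- spare_block: Spare aluminium block, 60 by 42 by 55 mm, without a lug, loose on the bench to the right of the heater; origin in the middle of its underside. Leave it alone.
- beaker: Small glass beaker, 45 mm wide, 52 mm high, standing to the right of the heater; origin in the middle of its underside. Leave it alone.
- squeeze_bottle: Small white bottle, 41 mm wide, 83 mm high, standing to the left of the heater; origin in the middle of its underside. Leave it alone.
Things that resemble listed ones, but are neither listed nor needed, are in the scene too. Leave any turquoise look-alike of the block alone.

How it is judged:
On the way, in this order (a step that is already met when the one before it is completed fails the run):
1. the block, still in the well, has been rocked to one side and has pushed one jaw back by 2.5 mm (z of block in the frame of heater below 0.03 m and value of joint any of jaw_left, jaw_right above 0.0025 m), for 0.05 s.
2. still in the well, it has been rocked to the other side too, and both jaws are pushed back by 2.5 mm (z of block in the frame of heater below 0.03 m and value of joint each of jaw_left, jaw_right above 0.0025 m), for 0.05 s.
At the end, for the whole second after the job is handed in: The block is held in the fingers alone and still, its foot 4 to 45 mm above the heater's top, within 30 mm of the middle of the well, upright within 0.2 rad, touching nothing of the heater; the spare block, beaker and white bottle within 30 mm of where they stood (z of block in the frame of heater between 0.089 and 0.13 m and horizontal distance between block and heater below 0.03 m and angle between block's own z axis and vertical below 0.2 rad and linear speed of block below 0.02 m/s and contact force between block and the fingers above 1 N and contact force between block and heater below 0.1 N and distance of each of spare_block, beaker, squeeze_bottle from where it was at the start of the episode below 0.03 m); the arm keeps its last pose, push and grip.
It fails at once if the spare block is moved more than 30 mm (distance of spare_block from where it was at the start of the episode above 0.03 m).
It fails at once if the beaker is moved more than 30 mm (distance of beaker from where it was at the start of the episode above 0.03 m).
It fails at once if the squeeze bottle is moved more than 30 mm (distance of squeeze_bottle from where it was at the start of the episode above 0.03 m).
It also fails if it takes over 38 s, if anything falls off the work surface, if the arm or the gripper's body presses on something with over 40 N, if the wrist force passes 120 N, or if a joint passes its speed limit or range.

## Working session

There is one attempt and no reset: what is moved stays moved. The work goes in short steps, Python scripts to look and compute and a shell command to move; the robot and the scene stay as the last step left them, time stands still between calls to the robot, and variables do not carry over. Pictures are saved under pics/ and viewed, about 8 in all and at most 12, crops included, and the job is handed in when it is done.

```bash
mkdir -p pics
python3 - <<'E'
from cell import *
import cv2
s=observe();print(s)
for n in("top","side"):
    cv2.imwrite(f"pics/{n}0.png",get_image(n)[:,:,::-1]);print(n,camera_params(n))
E
```

```text
{'clock': 0.0, 'joints': array([ 1.0814099 ,  0.43523601,  0.02496243,  1.57408867, -0.01162548,
        1.13399476, -0.07508207]), 'dq': array([-0.00092436, -0.00103654,  0.00114637, -0.00156237,  0.00088285,
        0.00050662, -0.00035356]), 'joint_efforts': array([-1.19675979e-04, -6.67857742e+01,  9.85009633e-01, -3.14470267e+01,
       -6.05486124e-02,  4.29307984e-02,  2.28615331e-04]), 'position': array([ 0.23554529, -0.57840915,  0.25093997]), 'ee_rot': array([-3.08154500e+00, -6.03407625e-01,  6.55272260e-04]), 'force': array([0.0166926 , 0.64635338, 0.01790194]), 'ft_torque': array([-0.00592234,  0.02152585,  0.02032005]), 'width': 0.9996018017706746}
top {'intrinsics': array([[580.28549137,   0.        , 312.41816377],
       [  0.        , 580.28549137, 246.86393905],
       [  0.        ,   0.        ,   1.        ]]), 'dist_coeffs': array([-0.14523132,  0.        ,  0.        ,  0.        ,  0.        ]), 'xyz': array([0.28402958, 0.11549398, 1.56818676]), 'orientation': array([-2.12787477,  2.13349656, -0.17655782])}
side {'intrinsics': array([[539.57731212,   0.        , 310.90746941],
       [  0.        , 539.57731212, 239.28749627],
       [  0.        ,   0.        ,   1.        ]]), 'dist_coeffs': array([-0.02372568,  0.        ,  0.        ,  0.        ,  0.        ]), 'xyz': array([ 0.96496454, -0.57556605,  0.77537512]), 'orientation': array([-2.20257741, -0.62542272,  0.32185616])}
```

View pics/top0.png

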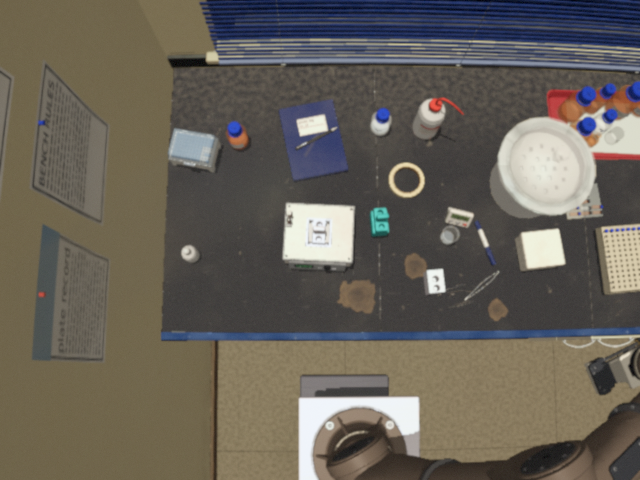

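View pics/side0.png

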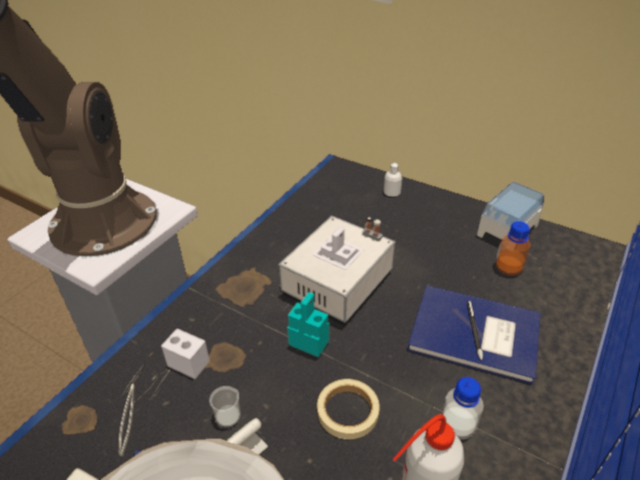

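Candidates for the block: the grey lugged block in the heater's well (top 319,232; side 337,242), the turquoise look-alike (top 380,222; side 309,325), and the lugless spare (top 435,281; side 186,352). By the description it is the one in the well. I'll check that in a close crop.

```bash
python3 - <<'E'
import cv2,numpy as np
a=cv2.imread("pics/top0.png")[195:280,270:370];b=cv2.imread("pics/side0.png")[205:325,270:410]
a=cv2.resize(a,(400*600//400*1,510),interpolation=cv2.INTER_CUBIC) if 0 else cv2.resize(a,None,fx=4,fy=4,interpolation=cv2.INTER_CUBIC)
b=cv2.resize(b,None,fx=2.8,fy=2.8,interpolation=cv2.INTER_CUBIC)
c=np.zeros((max(a.shape[0],b.shape[0]),a.shape[1]+b.shape[1],3),np.uint8)
c[:a.shape[0],:400]=a;c[:b.shape[0],400:]=b
cv2.imwrite("pics/crop0.png",c);print(c.shape)
E
cat > h.py <<'E'
import cv2,numpy as np
from cell import *
from scipy.spatial.transform import Rotation as R
def cam(n):
    p=camera_params(n);return p["intrinsics"],p["dist_coeffs"],np.array(p["xyz"]),R.from_rotvec(p["orientation"]).as_matrix()
def ray(n,uv):
    K,d,t,M=cam(n);q=cv2.undistortPoints(np.array(uv,float).reshape(-1,1,2),K,d).reshape(-1,2)
    return t,np.c_[q,np.ones(len(q))]@M.T
def plane(n,uv,z):
    t,v=ray(n,uv);return t+v*((z-t[2])/v[:,2:])
def proj(n,P):
    K,d,t,M=cam(n);return cv2.projectPoints((np.atleast_2d(P)-t)@M,np.zeros(3),np.zeros(3),K,d)[0].reshape(-1,2)
E
python3 - <<'E'
from h import *
# heater top: white mask contour in both views
for n,roi,box in(("top",(195,280,275,362),1),):
    im=cv2.imread(f"pics/{n}0.png");h=cv2.cvtColor(im,cv2.COLOR_BGR2HSV)
    m=cv2.inRange(h,(0,0,165),(179,70,255));k=np.zeros_like(m);k[195:280,275:362]=m[195:280,275:362]
    k=cv2.morphologyEx(k,cv2.MORPH_CLOSE,np.ones((5,5)))
    c=max(cv2.findContours(k,0,2)[0],key=cv2.contourArea)
    w=plane(n,c.reshape(-1,2),.085)
    r=cv2.minAreaRect((w[:,:2]*1000).astype(np.float32));print(r, cv2.minAreaRect(c))
E
```

```text
(340, 792, 3)
((577.2616577148438, 106.27277374267578), (179.25146484375, 151.01287841796875), 87.01537322998047) ((318.3631286621094, 232.37445068359375), (69.15972900390625, 56.840354919433594), 2.726310968399048)
```

View pics/crop0.png

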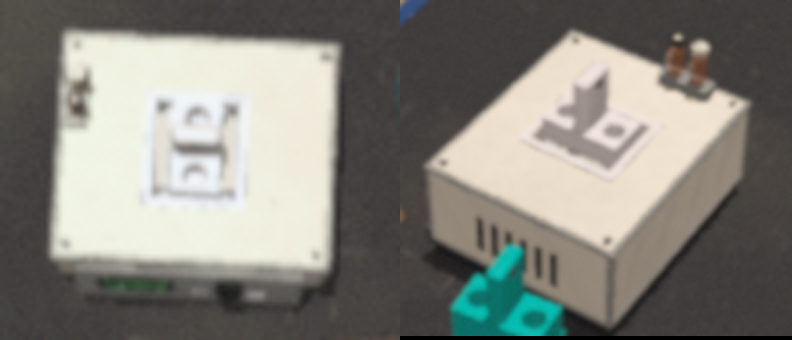

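```bash
python3 - <<'E'
from h import *
y=np.radians(-3);M=np.array([[np.cos(y),-np.sin(y)],[np.sin(y),np.cos(y)]])
c=np.array([.5773,.1063])
L=[np.r_[c+M@[0,0],.139]]+[np.r_[c+M@[a*.006,b*.015],.139] for a,b in((1,1),(1,-1),(-1,-1),(-1,1))]
C=[np.r_[c+M@[a*.075,b*.09],.085] for a,b in((1,1),(1,-1),(-1,-1),(-1,1))]
out=[]
for n,(x0,y0,w,h,f) in(("top",(275,195,85,85,4)),("side",(270,205,140,120,3))):
    im=cv2.resize(cv2.imread(f"pics/{n}0.png")[y0:y0+h,x0:x0+w],None,fx=f,fy=f,interpolation=cv2.INTER_CUBIC)
    for P,col in((L[1:],(0,0,255)),(C,(255,0,0))):
        q=((proj(n,P)+.5-[x0,y0])*f).astype(np.int32);cv2.polylines(im,[q],True,col,1)
    out.append(cv2.copyMakeBorder(im,0,360-im.shape[0],0,0,0))
cv2.imwrite("pics/chk.png",np.hstack(out))
E
python3 -m jog '[60,0.75,-0.65,0,0,60,0.75,-0.65,0,0,60,0.75,-0.65,0,0,60,0.75,-0.65,0,0,60,0.75,-0.65,0,0,60,0.75,-0.65,0,0,60,0.75,-0.65,0,0,60,0.75,-0.65,0,0,60,0.75,-0.65,0,0,60,0.75,-0.65,0,0,60,0.75,-0.65,0,0,60,0.75,-0.65,0,0]' 30
```

```text
clock: 1.1
position: [0.4526, -0.1445, 0.2455]
ee_rot: [-3.087, -0.575, 0.014]
force: [0.2, -0.3, -0.6]
width: 0.654
```

View pics/chk.png

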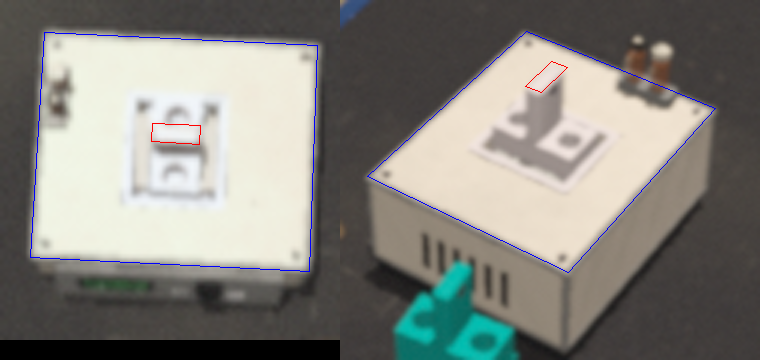

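```bash
python3 -m jog '[60,0.7,-0.65,0,0,60,0.7,-0.65,0,0,60,0.7,-0.65,0,0,60,0.7,-0.65,0,0,60,0.7,-0.65,0,0,60,0.7,-0.65,0,0,60,0.7,-0.65,0,0,60,0,0,0,-1,60,0,0,0,-1,60,0,0,0,-1,60,0,0,0,-1,60,0,0,0,-1,60,0,0,0,-1,60,0,0,0,-1,60,0,0,0,-1,60,0,0,0,-1,60,0,0,0,0]'
cat >> h.py <<'E'
def rel():
    "tcp in heater frame (mm), tool axes in heater frame, error to lug grip in tool units"
    s=observe();H=R.from_euler('z',-3,degrees=True);T=H.inv()*R.from_rotvec(s["ee_rot"])
    p=H.inv().apply(s["position"]-np.array([.5773,.1063,0]));A=T.as_matrix()
    print("clk %.2f tcp_h(mm)"%s["clock"],np.round(p*1000,1),"y-axis ang",np.degrees(np.arctan2(A[1,1],A[0,1])).round(1),"tilt",np.degrees(np.arccos(-A[2,2])).round(2),
     "\n err tool units to (0,0,129):",np.round(A.T@(np.array([0,0,.129])-p)/.04,2),"F_h",np.round(H.inv().apply(s["force"]),1),"w(mm)",round(s["width"]*91.8,1))
E
python3 -c "from h import *;rel()"
```

```text
clock: 2.52
position: [0.5712, 0.1239, 0.2379]
ee_rot: [-2.42, -1.98, 0.019]
force: [-0.0, -0.2, 0.3]
width: 0.651
clk 2.52 tcp_h(mm) [ -7.   17.2 237.9] y-axis ang -8.4 tilt 1.13 
 err tool units to (0,0,129): [-0.4   0.29  2.72] F_h [-0.  -0.2  0.3] w(mm) 59.7
```

```bash
python3 -m jog '[60,-0.2,0.15,0,-0.7,60,-0.2,0.15,0,-0.7,60,0,0,0.5,0,60,0,0,0.5,0,60,0,0,0.5,0,60,0,0,0,0]'
python3 -c "from h import *;rel()"
```

```text
clock: 3.02
position: [0.5797, 0.105, 0.1754]
ee_rot: [-2.284, -2.134, 0.017]
force: [-1.2, -0.6, -0.2]
width: 0.654
clk 3.02 tcp_h(mm) [  2.5  -1.1 175.4] y-axis ang -0.9 tilt 1.12 
 err tool units to (0,0,129): [ 0.02 -0.04  1.16] F_h [-1.1 -0.7 -0.2] w(mm) 60.0
```

```bash
python3 -m jog '[50,0.02,-0.04,0.4,-0.15,40,0,0,0.4,0,40,0,0,0.3,0,40,0,0,0,0]'
python3 - <<'E'
from h import *
rel()
o=[]
for n,(x0,y0,w,h,f) in(("top",(275,185,90,100,4)),("side",(250,165,160,160,2.5))):
    o.append(cv2.resize(get_image(n)[y0:y0+h,x0:x0+w,::-1],None,fx=f,fy=f,interpolation=cv2.INTER_CUBIC))
cv2.imwrite("pics/pre.png",np.hstack(o))
E
```

```text
clock: 3.35
position: [0.5779, 0.1061, 0.1316]
ee_rot: [-2.278, -2.14, 0.017]
force: [0.4, -0.8, 0.2]
width: 0.445
clk 3.35 tcp_h(mm) [  0.6  -0.2 131.6] y-axis ang -0.6 tilt 1.1 
 err tool units to (0,0,129): [ 0.   -0.01  0.07] F_h [ 0.4 -0.8  0.2] w(mm) 40.9
```

View pics/pre.png

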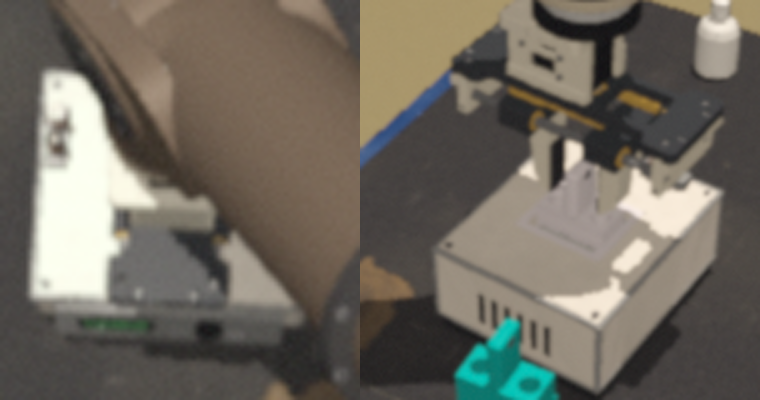

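```bash
python3 -m jog '[0,0,0,0.05,0,0,0,0,0,0,0,0,0,0,0,0,0,0,0,0,0,0,0,0,0,0,0,0,0,0]' 25
python3 -c "from h import *;rel()"
```

```text
clock: 3.95
position: [0.5806, 0.1076, 0.1356]
ee_rot: [-2.282, -2.142, 0.007]
force: [-0.5, -0.2, -5.0]
width: 0.131
clk 3.95 tcp_h(mm) [  3.3   1.5 135.6] y-axis ang -0.6 tilt 0.73 
 err tool units to (0,0,129): [-0.04 -0.08  0.17] F_h [-0.5 -0.2 -5. ] w(mm) 12.1
```

```bash
python3 -m jog '[0,0,0,0.08,0,0,0,0,0.05,0]'
python3 -c "from h import *;rel()"; python3 -m jog '[0,0,0,0,0,0,0,0,0,0,0,0,0,0,0]'
python3 -c "from h import *;rel()"
```

```text
clock: 4.12
position: [0.5808, 0.1088, 0.1345]
ee_rot: [-2.282, -2.143, 0.004]
force: [-8.5, -3.9, 19.8]
width: 0.129
clk 4.12 tcp_h(mm) [  3.4   2.7 134.5] y-axis ang -0.6 tilt 0.63 
 err tool units to (0,0,129): [-0.07 -0.08  0.14] F_h [-8.3 -4.3 19.8] w(mm) 11.8
clock: 4.37
position: [0.5802, 0.1082, 0.1346]
ee_rot: [-2.283, -2.143, 0.006]
force: [0.2, 0.6, -3.9]
width: 0.127
clk 4.37 tcp_h(mm) [  2.8   2.1 134.6] y-axis ang -0.6 tilt 0.62 
 err tool units to (0,0,129): [-0.05 -0.07  0.14] F_h [ 0.2  0.6 -3.9] w(mm) 11.6
```

```bash
python3 -m jog '[0,0.12,0,0,0,0,0.12,0,0,0,0,0.12,0,0,0]'
python3 -c "from h import *;rel()"; python3 -m jog '[0,0.12,0,0,0,0,0.12,0,0,0]'
python3 -c "from h import *;rel()"
```

```text
clock: 4.62
position: [0.581, 0.1158, 0.1343]
ee_rot: [-2.292, -2.141, 0.019]
force: [-3.2, -8.0, 4.5]
width: 0.132
clk 4.62 tcp_h(mm) [  3.1   9.7 134.3] y-axis ang -0.9 tilt 0.76 
 err tool units to (0,0,129): [-0.24 -0.07  0.13] F_h [-2.7 -8.1  4.5] w(mm) 12.1
clock: 4.78
position: [0.5814, 0.1203, 0.1339]
ee_rot: [-2.299, -2.14, 0.031]
force: [-2.9, -8.6, 3.5]
width: 0.128
clk 4.78 tcp_h(mm) [  3.4  14.2 133.9] y-axis ang -1.1 tilt 1.13 
 err tool units to (0,0,129): [-0.36 -0.08  0.13] F_h [-2.4 -8.7  3.5] w(mm) 11.7
```

```bash
python3 -m jog '[0,0.12,0,0,0,0,0.12,0,0,0]'
python3 -c "from h import *;rel()"; python3 -m jog '[0,0.05,0,0,0]'
python3 -c "from h import *;rel()"
```

```text
clock: 4.95
position: [0.5818, 0.1229, 0.1336]
ee_rot: [2.299, 2.132, -0.046]
force: [-4.9, -16.8, 12.3]
width: 0.13
clk 4.95 tcp_h(mm) [  3.7  16.9 133.6] y-axis ang -1.3 tilt 1.72 
 err tool units to (0,0,129): [-0.42 -0.08  0.13] F_h [ -4.  -17.   12.3] w(mm) 11.9
clock: 5.03
position: [0.5818, 0.1227, 0.1336]
ee_rot: [2.299, 2.129, -0.052]
force: [-3.8, -4.0, 4.4]
width: 0.13
clk 5.03 tcp_h(mm) [  3.6  16.7 133.6] y-axis ang -1.4 tilt 1.94 
 err tool units to (0,0,129): [-0.42 -0.08  0.13] F_h [-3.6 -4.2  4.4] w(mm) 11.9
```

```bash
python3 -m jog '[0,-0.12,0,0,0,0,-0.12,0,0,0,0,-0.12,0,0,0,0,-0.12,0,0,0,0,-0.12,0,0,0,0,-0.12,0,0,0]'
python3 -c "from h import *;rel()"; python3 -m jog '[0,-0.12,0,0,0,0,-0.12,0,0,0]'
python3 -c "from h import *;rel()"
```

```text
clock: 5.53
position: [0.5802, 0.1015, 0.1351]
ee_rot: [2.297, 2.142, -0.034]
force: [0.0, 8.3, -1.2]
width: 0.135
clk 5.53 tcp_h(mm) [  3.2  -4.6 135.1] y-axis ang -1.0 tilt 1.24 
 err tool units to (0,0,129): [ 0.12 -0.08  0.15] F_h [-0.4  8.3 -1.2] w(mm) 12.4
clock: 5.7
position: [0.5798, 0.0955, 0.1359]
ee_rot: [-2.293, -2.144, 0.025]
force: [-0.3, 8.2, -0.6]
width: 0.127
clk 5.70 tcp_h(mm) [  3.  -10.6 135.9] y-axis ang -0.8 tilt 0.91 
 err tool units to (0,0,129): [ 0.27 -0.08  0.17] F_h [-0.7  8.2 -0.6] w(mm) 11.6
```

```bash
python3 -m jog '[0,-0.12,0,0.03,0,0,-0.12,0,0.03,0]'
python3 -c "from h import *;rel()"; python3 -m jog '[0,-0.12,0,0.02,0]'
python3 -c "from h import *;rel()"
```

```text
clock: 5.87
position: [0.5796, 0.0922, 0.1353]
ee_rot: [-2.285, -2.146, 0.01]
force: [-3.2, 17.7, 7.7]
width: 0.129
clk 5.87 tcp_h(mm) [  3.1 -13.9 135.3] y-axis ang -0.6 tilt 0.55 
 err tool units to (0,0,129): [ 0.35 -0.08  0.16] F_h [-4.1 17.5  7.7] w(mm) 11.8
clock: 5.95
position: [0.5795, 0.0921, 0.1354]
ee_rot: [-2.278, -2.148, 0.0]
force: [1.7, 16.8, -4.3]
width: 0.127
clk 5.95 tcp_h(mm) [  2.9 -14.1 135.4] y-axis ang -0.4 tilt 0.61 
 err tool units to (0,0,129): [ 0.35 -0.07  0.16] F_h [ 0.8 16.9 -4.3] w(mm) 11.7
```

```bash
python3 -m jog '[0,0.13,0,0,0,0,0.13,0,0,0,0,0.1,0,0,0,0,0.08,0,0,0]'
python3 -c "from h import *;rel()"
```

```text
clock: 6.28
position: [0.5802, 0.1039, 0.1347]
ee_rot: [-2.286, -2.145, 0.011]
force: [-1.3, -3.4, 3.7]
width: 0.13
clk 6.28 tcp_h(mm) [  3.1  -2.2 134.7] y-axis ang -0.6 tilt 0.55 
 err tool units to (0,0,129): [ 0.06 -0.08  0.14] F_h [-1.1 -3.5  3.7] w(mm) 11.9
```

Bring it to the middle, let go so it settles on its foot, and regrip.

```bash
python3 -m jog '[0,0.1,0,0,0,0,0.03,0,0,0,24,0,0,0.05,0,24,0,0,0.05,0,24,0,0,0.05,0,24,0,0,0,0]'
python3 - <<'E'
from h import *
rel()
cv2.imwrite("pics/mid.png",cv2.resize(get_image("side")[190:290,270:390,::-1],None,fx=5,fy=5,interpolation=cv2.INTER_CUBIC))
E
```

```text
clock: 6.78
position: [0.5813, 0.1104, 0.1283]
ee_rot: [-2.286, -2.145, 0.008]
force: [-0.5, 0.6, 0.0]
width: 0.263
clk 6.78 tcp_h(mm) [  3.7   4.3 128.3] y-axis ang -0.7 tilt 0.48 
 err tool units to (0,0,129): [-0.11 -0.09 -0.02] F_h [-0.6  0.5  0. ] w(mm) 24.2
```

View pics/mid.png

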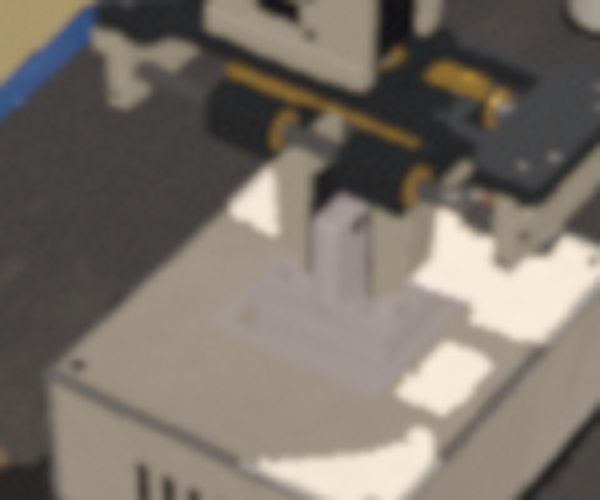

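The picture shows the lug upright between the fingers (about 340,245 in the crop). Next: centre on it, grip harder and lift in small steps.

```bash
python3 -m jog '[24,-0.07,0,0,0,0,0,0,0,0,0,0,0,0,0,0,0,0,0,0,0,0,0,0,0]' 35
python3 -c "from h import *;rel()"; python3 -m jog '[0,0,0,-0.1,0,0,0,0,-0.1,0,0,0,0,-0.1,0]'
python3 -c "from h import *;rel()"
```

```text
clock: 7.25
position: [0.5803, 0.1077, 0.1284]
ee_rot: [-2.285, -2.145, 0.009]
force: [1.7, -0.0, -2.5]
width: 0.131
clk 7.25 tcp_h(mm) [  2.9   1.6 128.4] y-axis ang -0.6 tilt 0.56 
 err tool units to (0,0,129): [-0.04 -0.07 -0.01] F_h [ 1.7  0.1 -2.5] w(mm) 12.0
clock: 7.5
position: [0.5792, 0.1068, 0.1393]
ee_rot: [-2.284, -2.143, 0.014]
force: [0.1, 1.1, -5.7]
width: 0.13
clk 7.50 tcp_h(mm) [  1.9   0.6 139.3] y-axis ang -0.6 tilt 0.76 
 err tool units to (0,0,129): [-0.02 -0.04  0.26] F_h [-0.   1.1 -5.7] w(mm) 11.9
```

```bash
python3 -m jog '[0,0,0,-0.15,0,0,0,0,-0.15,0,0,0,0,-0.15,0]'
python3 -c "from h import *;rel()"; python3 -m jog '[0,0,0,-0.15,0,0,0,0,-0.2,0,0,0,0,-0.2,0,0,0,0,-0.2,0]'
python3 -c "from h import *;rel()"
```

```text
clock: 7.75
position: [0.5789, 0.1065, 0.1583]
ee_rot: [-2.284, -2.142, 0.017]
force: [-0.3, 0.1, -4.7]
width: 0.131
clk 7.75 tcp_h(mm) [  1.6   0.2 158.3] y-axis ang -0.7 tilt 0.84 
 err tool units to (0,0,129): [-0.01 -0.03  0.73] F_h [-0.3  0.1 -4.7] w(mm) 12.0
clock: 8.08
position: [0.5793, 0.1064, 0.1917]
ee_rot: [-2.284, -2.143, 0.016]
force: [-0.1, 0.4, -5.3]
width: 0.129
clk 8.08 tcp_h(mm) [  2.    0.2 191.7] y-axis ang -0.7 tilt 0.83 
 err tool units to (0,0,129): [-0.01 -0.03  1.57] F_h [-0.1  0.4 -5.3] w(mm) 11.8
```

```bash
python3 -m jog '[0,0,0,-0.2,0,0,0,0,-0.2,0,0,0,0,-0.2,0,0,0,0,-0.1,0]'
python3 -c "from h import *;rel()"; python3 -m jog '[0,0,0,0,0,0,0,0,0,0,0,0,0,0,0]'
python3 - <<'E'
from h import *
rel()
o=[cv2.resize(get_image(n)[y0:y0+h,x0:x0+w,::-1],None,fx=f,fy=f,interpolation=cv2.INTER_CUBIC) for n,(x0,y0,w,h,f) in(("top",(170,70,300,250,1.2)),("side",(250,140,160,120,2.5)))]
cv2.imwrite("pics/end.png",np.hstack(o))
E
```

```text
clock: 8.42
position: [0.5803, 0.1068, 0.2246]
ee_rot: [-2.284, -2.144, 0.013]
force: [-0.2, -0.8, -5.0]
width: 0.133
clk 8.42 tcp_h(mm) [  3.    0.6 224.6] y-axis ang -0.6 tilt 0.69 
 err tool units to (0,0,129): [-0.02 -0.05  2.39] F_h [-0.2 -0.8 -5. ] w(mm) 12.2
clock: 8.67
position: [0.5808, 0.1069, 0.226]
ee_rot: [-2.285, -2.144, 0.01]
force: [0.4, 0.5, -4.9]
width: 0.127
clk 8.67 tcp_h(mm) [  3.4   0.8 226. ] y-axis ang -0.7 tilt 0.58 
 err tool units to (0,0,129): [-0.02 -0.06  2.43] F_h [ 0.4  0.6 -4.9] w(mm) 11.7
```

View pics/end.png

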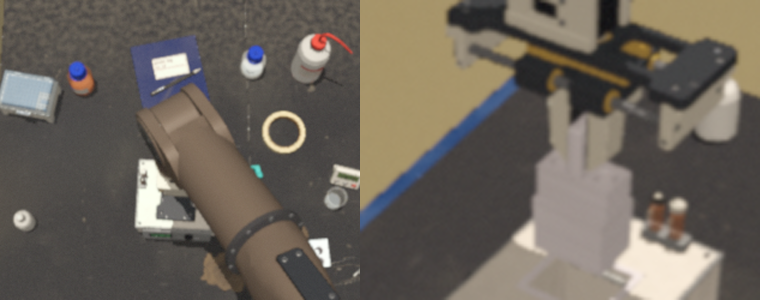

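```bash
python3 - <<'E'
from h import *
a=np.radians(-3);c=np.array([.5773,.1063]);x,y=.002,.001
for z in(.10,.1126):
  for dx,dy in((.03,-.021),(-.03,-.021),(.03,.021)):
    P=np.r_[c+np.array([[np.cos(a),-np.sin(a)],[np.sin(a),np.cos(a)]])@[x+dx,y+dy],z+.008]
    print(z,dx,dy,((proj("side",P)[0]-[250,140])*2.5+[360,0]).round())
E
python3 -m jog '[0,0,0,0.1,0,0,0,0,0,0,0,0,0,0,0,0,0,0,0,0]'
python3 -c "from h import *;rel()"
```

```text
0.1 0.03 -0.021 [602. 287.]
0.1 -0.03 -0.021 [535. 258.]
0.1 0.03 0.021 [631. 256.]
0.1126 0.03 -0.021 [602. 274.]
0.1126 -0.03 -0.021 [535. 245.]
0.1126 0.03 0.021 [632. 244.]
clock: 9.1
position: [0.5798, 0.1066, 0.2196]
ee_rot: [-2.284, -2.143, 0.015]
force: [0.1, 0.1, -4.0]
width: 0.128
clk 9.10 tcp_h(mm) [  2.5   0.4 219.6] y-axis ang -0.6 tilt 0.77 
 err tool units to (0,0,129): [-0.01 -0.03  2.27] F_h [ 0.1  0.1 -4. ] w(mm) 11.7
```

```bash
python3 -c "
from h import *
rel();print(np.abs(observe()['dq']).max());print(sign_off())"
```

```text
clk 9.10 tcp_h(mm) [  2.5   0.4 219.6] y-axis ang -0.6 tilt 0.77 
 err tool units to (0,0,129): [-0.01 -0.03  2.27] F_h [ 0.1  0.1 -4. ] w(mm) 11.7
0.004168542234525386
the job is handed in; nothing more can be done
None
```

The block is out of the well and held upright above it. I handed the job in at 9.1 s, and no verdict was reported.

**What I did:** I gripped the lug and rocked the block to +y, then -y, each time until the sideways force jumped to about 17 N at the stop. I then centred it, let go so it settled on its foot, gripped it again at 35 N and drew it straight up.

**Last checks:**
- **Hold:** the opening is about 11.7 mm on the 12 mm lug, with about 4 to 5 N of weight hanging from the wrist and the arm still.
- **Position:** the tool is about 2.5 mm from the well's middle and tilted under 1°. The foot should be about 21 mm above the heater's top. A picture taken 6 mm higher agreed with the computed height and showed the block upright.
- **Other objects:** none of the spare block, beaker or white bottle was touched. The last top view shows the beaker and bottle standing and the spare partly behind the arm. I did not measure their positions again.

**Not confirmed:**
- I judged the jaws' travel from force and lug movement, not from their joint values; the free lift bears that out.
- While first closing, the tool drifted up about 4 mm, so the block may have risen slightly. I pressed it back down before rocking.

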